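# Seat a water sample in the colorimeter and hold its filter selector at the third stop

### The job

Take the tall sample vial with the broad screw cap from the tube rack, lower it gently into the cell well of the colorimeter until it stands on the bottom, and let go of it. Then grip the filter selector knob, turn it clockwise from its rest by three clicks, not running on past the third stop, and hold it there for the reading: it springs back if released, so finish while still holding the knob at the third stop. Leave the other vials, jars, bottles, beaker and marker where they are.

Things in the scene. Friction and masses are not known exactly. Their poses are not given: they have to be found in the camera images.
- colorimeter: bench filter colorimeter, white housing fixed to the table, 220 mm deep (its x), 270 mm wide (its y), flat top 80 mm high; sloping front with display and keys (-x side) towards the robot, yaw within 0.3 rad. Stands left or right of the robot's centre line. Origin: centre of underside. On the top: the round cell well on its left (+y), the black selector knob on its right (-y), 134 mm apart.
- well_mouth (a point): centre of the mouth of the cell well, level with the colorimeter's flat top (80 mm above the table); z up, axes as the colorimeter's. The well is a round, upright hole 26 mm wide and 60 mm deep with a flat floor and a 3 mm chamfer at the mouth.
- vial_center (a point): centre (half-way up) of the sample vial, the tallest in the rack, the only one with a broad black screw cap. 100 mm tall; glass 22 mm across, hemispherical foot; cap 26 mm across, 24 mm high, its middle 38 mm above this point along the vial's z (up). About 45 g. Stands loose in the rack, foot 10 mm above the table. Seated in the well, this point is 10 mm below the mouth, the cap's middle 28 mm above it.
- tube_rack: white tube rack fixed to the table, 62 mm (its x) by 210 mm (its y) by 62 mm high; four places in one row along its y, 50 mm apart, 25 mm wide. Origin at the centre of its underside. Three places hold vials, one is empty; which is where changes.
- knob_grip (a point): on the axis of the filter selector knob at grip height, 113 mm above the table. Black bar knob, upright axis: bar 46 mm long, 14 mm thick, its top 9 mm above this point, over a round skirt 52 mm across whose top is 23 mm below this point. x runs along the bar to its end with the white pointer line (at rest 0.59 rad counterclockwise of the colorimeter's x) and turns with the knob; z up.
- filter_knob (a joint): filter selector angle, rad: 0 at rest (shutter shut), grows turning clockwise seen from above. Click stops every 22.5 degrees, rest not counted: 0.393, 0.785, third 1.178, 1.571, fifth 1.963 (end); black lines round the knob mark them. The return spring (0.11 N m at rest, 0.19 at the third stop) is stronger than the clicks (0.08 N m): let go, the knob runs back to rest.
- short_vial_a: one of two short glass vials with a narrow stopper (80 mm tall, glass 22 mm, rubber stopper 14 mm across) in the rack; origin at the centre of its foot. Leave alone.
- short_vial_b: the other short stoppered vial, the same size; origin at the centre of its foot. Leave alone.
- beaker: empty glass beaker, 56 mm across, 65 mm tall, on the table behind the rack; origin under its centre. Leave alone.
- marker: white marker pen with a black cap, 17 mm thick, 121 mm long, lying in front of the rack, along its row; origin on the table under its middle. Leave alone.
- jar_a: lidded sample jar with a paper label, 62 mm across, 85 mm tall, behind the colorimeter; origin under its centre. Leave alone.
- jar_b: lidded sample jar, 68 mm across, 100 mm tall, at the left of the table; origin under its centre. Leave alone.
- bottle: tall clear bottle, 60 mm across, 190 mm tall, at the right of the table; origin under its centre. Leave alone.

How it is judged:
On the way, in this order (a step that is already met when the one before it is completed fails the run):
1. the sample vial, still held by the fingers, is lowered into the well, its foot more than 25 mm below the mouth (z of vial_center in the frame of well_mouth below 0.025 m and horizontal distance between vial_center and well_mouth below 0.008 m and contact force between the fingers and sample_vial above 0.3 N), for 0.1 s.
2. the vial stands on the bottom of the well and is released (z of vial_center in the frame of well_mouth below -0.006 m and horizontal distance between vial_center and well_mouth below 0.006 m and angle between vial_center's own z axis and vertical below 0.12 rad and contact force between the fingers and sample_vial below 0.1 N), for 0.2 s.
3. the gripped knob passes the first stop (value of joint filter_knob above 0.3 rad and contact force between the fingers and filter_knob above 1 N), for 0.05 s.
4. the gripped knob is held at the third stop (value of joint filter_knob between 1.058 and 1.298 rad and contact force between the fingers and filter_knob above 1 N), for 0.3 s.
At the end, for the whole second after the job is handed in: The vial stands on the floor of the well (centre 6 mm or more below the mouth, within 6 mm of its axis, tilt under 0.12 rad), at rest and untouched; the fingers grip the knob with over 1 N and hold it still at the third stop, 1.178 rad within 0.12 rad (all of step 2 and all of step 4 and velocity of joint filter_knob between -0.1 and 0.1 rad/s and linear speed of sample_vial below 0.03 m/s); the arm keeps its last pose, push and grip.
It fails at once if the knob is turned past the third stop, towards the fourth (over 1.42 rad) (value of joint filter_knob above 1.42 rad).
It fails at once if the vial is dropped or flung in the well (over 0.35 m/s with its foot below the mouth) (z of vial_center in the frame of well_mouth below 0.045 m and horizontal distance between vial_center and well_mouth below 0.02 m and linear speed of sample_vial above 0.35 m/s).
It fails at once if the vial is pressed against the colorimeter with over 20 N (contact force between sample_vial and colorimeter above 20 N).
It fails at once if another vial is moved by more than 15 mm (distance of any of short_vial_a, short_vial_b from where it was at the start of the episode above 0.015 m).
It fails at once if the beaker, marker, a jar or the bottle is moved by more than 30 mm (distance of any of beaker, marker, jar_a, jar_b, bottle from where it was at the start of the episode above 0.03 m).
It also fails if it takes over 59 s, if anything falls off the work surface, if the arm or the gripper's body presses on something with over 40 N, if the wrist force passes 120 N, or if a joint passes its speed limit or range.

### The arm

A 6-joint arm with a two-finger parallel gripper is mounted at the origin on the work surface. World frame = base frame: x ahead of the robot, y to its left, z up, the work surface at z = 0. Lengths are in m, angles in rad, forces in N, time in s.
With the tool pointing down it reaches from about 0.275 to 0.775 m from the base axis. Payload 14.6 kg.
Tool frame: the origin (TCP) lies at the very end of the fingers, on their centre line; the grasp point (between the pads) lies 19 mm behind it; z points along the fingers, y is the line along which they close (so a half turn about z gives the same grasp; the last joint's range is limited). The gripper opens to 85 mm and grips with 20 to 120 N. Pads are 22 mm wide; open, the fingers measure 114 mm over their backs; the gripper's body (76 mm by 85 mm) begins 54 mm behind the grasp point. The pads swing forward as they close: fully open they stand 13 mm farther back than shut.
Start: joints at [1.051, 0.263, -0.048, 1.259, 0, 1.415], TCP at [0.187, 0.49, 0.205] pointing down, gripper open.
Joint ranges: [-2.65, 2.65], [-0.89, 1.7], [-1.18, 1.37], [-2.13, 2.11], [-1.35, 1.29], [-3.14, 3.14]. Speed limits (rad/s): [1.89, 1.89, 2.57, 2.79, 3.14, 3.14].

### API

Orientations are given as a rotation vector (axis times angle).
In Python, from workcell import r, cams, finish_job gives the robot as it stands.
- The arm moves only by the shell command python3 -m crank 'ROWS'. ROWS is text: rows parted by semicolons, each of 7 numbers parted by spaces: the turn, a rotation vector about the tool's x, y, z in degrees, then the shift along the tool's x, y, z in m, then the finger opening in m, from 0 to 0.0854. In form: wx wy wz tx ty tz fingers; .... A call has 1 to 20 rows; each row shifts and turns the commanded pose from where the row before left it, along the tool's axes as they then stand; what a row does not reach is not made up. A row lasts 1/12 s, in which the tool goes at most 41.7 mm and 7.16 degrees, less where a joint would pass 70% of its speed; a pose out of reach is approached as far as the arm can. A call is refused whole if a number of a shift passes 0.0417 or a number of a turn 7.16, either way. A call with a gripper value outside its range is refused whole. The fingers move at their own pace and stop on an object; the grip force is fixed at half the most. Time passes only in rows, so rows that do not move let the fingers close. It gives the time, the measured TCP pose, the force, the opening and the grip force at its end, in the units of the state.
- r.observe(): the state, without advancing time (a new reading comes with each control period).
- cams.read_camera(name): name is "side" or "top"; returns the picture (480x640x3 uint8, red, green, blue); there is no depth.
- cams.get_calibration(name): a dict with "camera_matrix" (3x3 intrinsics, pixels), "pose" (4x4, takes a point from camera to world coordinates). Camera axes: x right, y up, looking along -z (the intrinsics and any distortion apply to the point x, -y, -z); pixel columns grow to the right and rows downward; lengths in m; the calibration is good to about 2 mm. A picture is of the moment at which its call begins. get_calibration takes no time and is no camera call.
- finish_job(): hands the job in; it is judged then, once.
The state is a dict: "clock": time; "joint_pos": joint angles; "joint_vel": joint speeds; "tau": joint torques, N m; "ee_pos": TCP position; "orientation": TCP orientation; "force": force on the tool from outside, world axes, zero at the start; "wrist_torque": the same for the moment, N m; "width": opening from 0.0 (shut) to 1.0 (fully open); "gripper_force": force on a finger pad.
Only numpy, scipy, OpenCV 4.12 (cv2) and the standard library are available. Lean on these libraries where they do the work, as an engineer would, in place of code of your own. Each camera call takes 0.05 s, during which the arm holds its last target. There are 200 camera calls.

## Working session

There is one attempt and no reset: what is moved stays moved. The work goes in short steps, Python scripts to look and compute and a shell command to move; the robot and the scene stay as the last step left them, time stands still between calls to the robot, and variables do not carry over. Pictures are saved under pics/ and viewed, at most 10 in all, crops included, and the job is handed in when it is done.

```bash
mkdir -p pics; cat > h.py <<'E'
import numpy as np, cv2
from workcell import r, cams, finish_job
from scipy.spatial.transform import Rotation as R
def ray(name,u,v):
    c=cams.get_calibration(name);K=np.array(c["camera_matrix"]);P=np.array(c["pose"])
    q=np.linalg.solve(K,[u,v,1]);d=P[:3,:3]@np.array([q[0],-q[1],-q[2]]);return P[:3,3],d
def hit(name,u,v,z):
    o,d=ray(name,u,v);return o+d*(z-o[2])/d[2]
def proj(name,p):
    c=cams.get_calibration(name);K=np.array(c["camera_matrix"]);P=np.array(c["pose"])
    q=P[:3,:3].T@(np.array(p)-P[:3,3]);q=K@[q[0],-q[1],-q[2]];return q[:2]/q[2]
def snap(name,f,box=None,s=1):
    i=cams.read_camera(name)[:,:,::-1]
    if box: i=i[box[1]:box[3],box[0]:box[2]]
    cv2.imwrite("pics/"+f,cv2.resize(i,None,fx=s,fy=s,interpolation=cv2.INTER_CUBIC))
E
python3 - <<'E'
from h import *
print(r.observe())
for n in("top","side"):
    snap(n,n+"0.png");c=cams.get_calibration(n);print(c)
E
```

```text
{'clock': 0.0, 'joint_pos': array([ 1.05066249e+00,  2.63562441e-01, -4.89246465e-02,  1.25943293e+00,
        1.07256811e-05,  1.41551687e+00]), 'joint_vel': array([ 1.18762110e-03, -1.42815490e-03,  2.61714617e-04,  3.23096888e-05,
        9.66433623e-04,  3.34084368e-04]), 'tau': array([-1.03267928e-03, -6.37631178e+01,  3.84567261e+01,  1.37889214e-02,
       -1.91996128e-04,  5.52941765e-05]), 'ee_pos': array([0.18716314, 0.49017401, 0.20430915]), 'orientation': array([-5.69868924e-01, -3.08908536e+00,  1.65960257e-03]), 'force': array([ 0.05107942, -0.3524572 ,  0.92538258]), 'wrist_torque': array([ 0.0482864 , -0.02139697,  0.00030216]), 'gripper_force': 0.0, 'width': 1.0006367979648632}
{'camera_matrix': array([[476.59437825,   0.        , 317.58353914],
       [  0.        , 476.59437825, 236.92437676],
       [  0.        ,   0.        ,   1.        ]]), 'pose': array([[ 0.00612319,  0.99468993, -0.10273482,  0.48959976],
       [-0.99964186,  0.00876518,  0.02528488,  0.00615951],
       [ 0.0260511 ,  0.1025432 ,  0.99438737,  1.10514453],
       [ 0.        ,  0.        ,  0.        ,  1.        ]])}
{'camera_matrix': array([[455.03586032,   0.        , 319.18391492],
       [  0.        , 455.03586032, 242.4656756 ],
       [  0.        ,   0.        ,   1.        ]]), 'pose': array([[ 0.76834728,  0.39536927, -0.50331462,  0.01223581],
       [-0.63981703,  0.49490822, -0.58796261, -0.70710511],
       [ 0.0166322 ,  0.77378873,  0.63322537,  0.83870126],
       [ 0.        ,  0.        ,  0.        ,  1.        ]])}
```

View pics/top0.png

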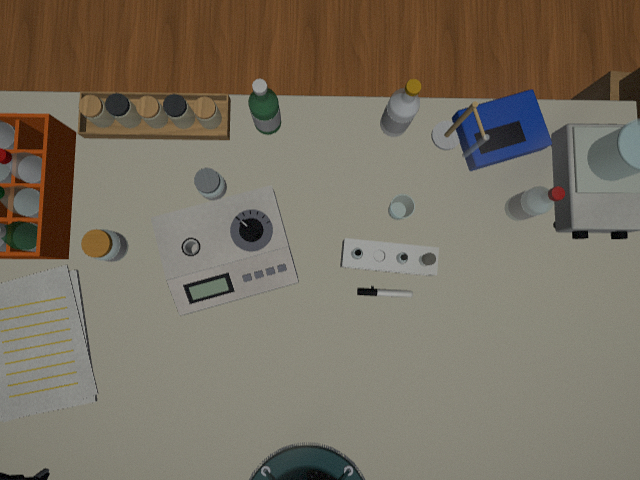

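View pics/side0.png

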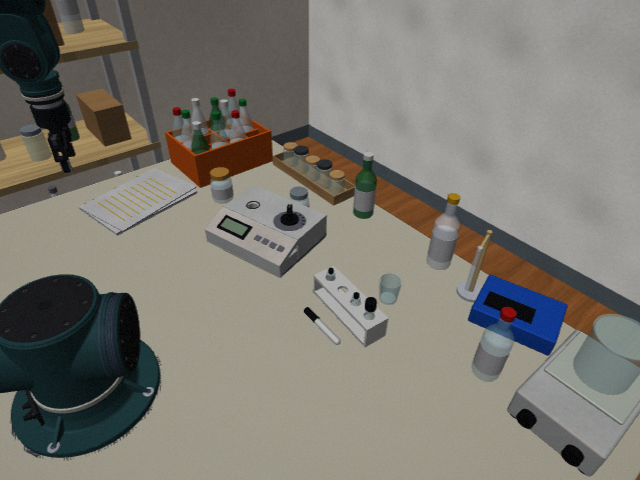

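The top view shows the colorimeter with its well at about (191,247) and its knob at about (252,230). The rack runs from (343,253) to (438,262), and the tall vial's cap is at the right end, about (428,259). Next I'll look at enlarged crops.

```bash
python3 - <<'E'
from h import *
a=cv2.imread("pics/top0.png");b=cv2.imread("pics/side0.png")
f=lambda i,x,y,w,h,s:cv2.resize(i[y:y+h,x:x+w],None,fx=s,fy=s,interpolation=cv2.INTER_CUBIC)
cv2.imwrite("pics/c1.png",np.vstack([f(a,150,180,160,70,5),f(a,330,230,160,50,5)]))
cv2.imwrite("pics/c2.png",np.vstack([f(b,200,180,160,60,5),f(b,280,260,160,60,5)]))
E
```

```text
(no output)
```

View pics/c1.png

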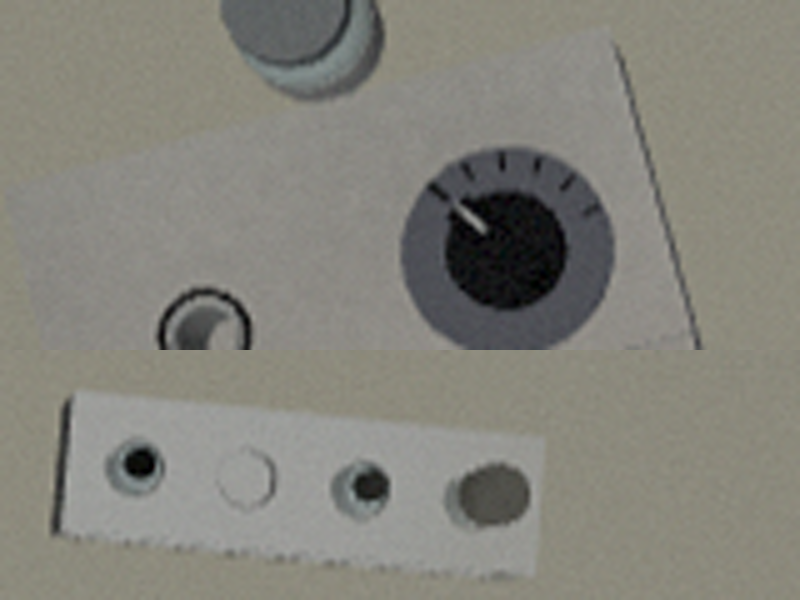

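View pics/c2.png

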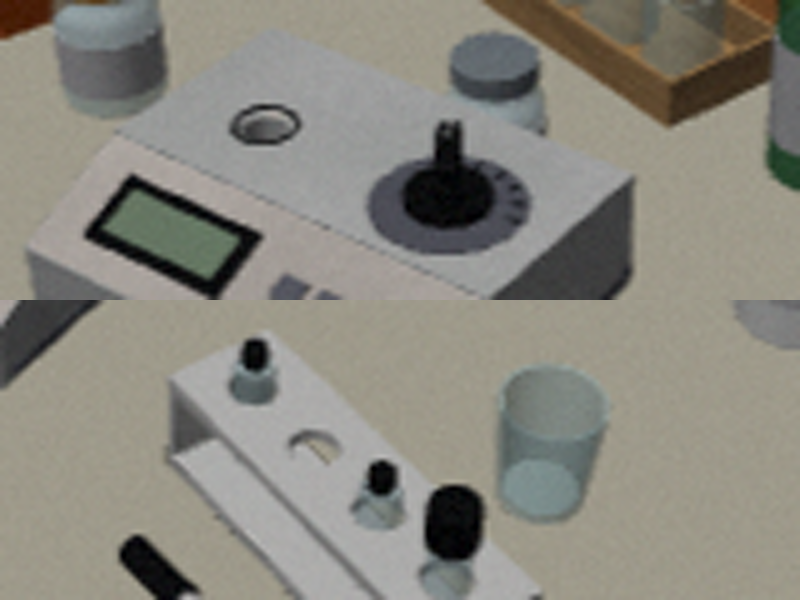

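The crops give these pixel positions:

| Feature | Top view | Side view |
|---|---|---|
| Cap | (429.2,258.8) | (371,304.4) |
| Well | (191,246.3) | (253,205) |
| Knob skirt | (251.2,230) | (289.4,219) |

The pointer is up and to the left. The vial stands in the right-end place.

```bash
python3 - <<'E'
from h import *
for n,pt in(("cap",[("top",429.1,258.7,.110),("side",371,304.3,.098)]),("well",[("top",190.9,246.3,.08),("side",252.9,204.9,.08)]),("knob",[("top",251,229.8,.09),("side",289.4,219.2,.089)]),("stopA",[("top",357.8,252.4,.09)]),("stopB",[("top",404,257,.09)]),("hole",[("top",379.3,255.4,.062)])):
    print(n,[np.round(hit(*p),4) for p in pt])
print(proj("side",[*hit("top",429.1,258.7,.11)[:2],.098]))
w=hit("top",190.9,246.3,.08);k=hit("top",251,229.8,.09)
d=(k-w)[:2];print(np.linalg.norm(d),np.arctan2(d[1],d[0])+np.pi/2)
E
```

```text
cap [array([ 0.5484, -0.254 ,  0.11  ]), array([ 0.5524, -0.2567,  0.098 ])]
well [array([0.5729, 0.2516, 0.08  ]), array([0.5749, 0.251 , 0.08  ])]
knob [array([0.6085, 0.1228, 0.09  ]), array([0.6088, 0.1187, 0.089 ])]
stopA [array([ 0.562 , -0.1059,  0.09  ])]
stopB [array([ 0.5529, -0.2052,  0.09  ])]
hole [array([ 0.5577, -0.1564,  0.062 ])]
[368.86858877 304.4284355 ]
0.13366895202201148 0.2697470572329663
```

```bash
cat >> h.py <<'E'
def go(x,y,z,a):
    "shift in tool axes and turn needed: tool x heading a deg, pointing down"
    s=r.observe();Rn=R.from_rotvec(s["orientation"]);p=s["ee_pos"];c,n=np.cos(np.radians(a)),np.sin(np.radians(a))
    G=R.from_matrix(np.array([[c,n,0],[n,-c,0],[0,0,-1]]))
    print("pos",np.round(p,4),"t",round(s["clock"],2),"F",np.round(s["force"],1),"w",round(s["width"]*85.4,1),"gf",round(s["gripper_force"],1),"q6",round(s["joint_pos"][5],2))
    print("turn deg",np.round((Rn.inv()*G).as_rotvec()*180/np.pi,2),"shift now-axes",np.round(Rn.inv().apply(np.array([x,y,z])-p),4),"shift goal-axes",np.round(G.inv().apply(np.array([x,y,z])-p),4))
E
python3 -m crank '0 0 -7.05 0 0 -.003 .0854;0 0 -7.05 0 0 -.003 .0854;0 0 -7.05 0 0 -.003 .0854;0 0 -7.05 0 0 -.003 .0854;0 0 -7.05 0 0 -.003 .0854;0 0 -7.05 0 0 -.003 .0854;0 0 -7.05 0 0 -.003 .0854;0 0 -7.05 0 0 -.003 .0854;0 0 -7.05 0 0 -.003 .0854;0 0 -7.05 0 0 -.003 .0854;0 0 -7.05 0 0 -.003 .0854;0 0 -7.05 0 0 -.003 .0854;0 0 -7.05 0 0 -.003 .0854;0 0 -7.05 0 0 -.003 .0854;0 0 -7.05 0 0 -.003 .0854;0 0 0 0 0 0 .0854;0 0 0 0 0 0 .0854'
python3 -c "from h import *;go(.5495,-.255,.25,264.8)"
```

```text
clock: 1.52
ee_pos: [0.1873, 0.4904, 0.2496]
orientation: [2.115, -2.323, 0.0]
force: [-0.7, -0.6, -0.8]
width: 0.997
gripper_force: 0.0
pos [0.1873 0.4904 0.2496] t 1.52 F [-0.7 -0.6 -0.8] w 85.2 gf 0.0 q6 -0.43
turn deg [ 0.01 -0.01 -0.18] shift now-axes [ 7.082e-01 -4.305e-01 -3.000e-04] shift goal-axes [ 7.095e-01 -4.283e-01 -4.000e-04]
```

```bash
python3 -m crank '0 0 0 .0262 -.016 0 .0854;0 0 0 .0262 -.016 0 .0854;0 0 0 .0262 -.016 0 .0854;0 0 0 .0262 -.016 0 .0854;0 0 0 .0262 -.016 0 .0854;0 0 0 .0262 -.016 0 .0854;0 0 0 .0262 -.016 0 .0854;0 0 0 .0262 -.016 0 .0854;0 0 0 .0262 -.016 0 .0854;0 0 0 .0262 -.016 0 .0854;0 0 0 .0262 -.016 0 .0854;0 0 0 .0262 -.016 0 .0854;0 0 0 .0262 -.016 0 .0854;0 0 0 .0262 -.016 0 .0854;0 0 0 .0262 -.016 0 .0854;0 0 0 .0262 -.016 0 .0854;0 0 0 .0262 -.016 0 .0854;0 0 0 .0262 -.016 0 .0854;0 0 0 .0262 -.016 0 .0854;0 0 0 .0262 -.016 0 .0854'
python3 -m crank '0 0 0 .0262 -.016 0 .0854;0 0 0 .0262 -.016 0 .0854;0 0 0 .0262 -.016 0 .0854;0 0 0 .0262 -.016 0 .0854;0 0 0 .0262 -.016 0 .0854;0 0 0 .0262 -.016 0 .0854;0 0 0 .0262 -.016 0 .0854;0 0 0 0 0 0 .0854;0 0 0 0 0 0 .0854'
python3 -c "from h import *;go(.5495,-.255,.14,264.8);snap('side','s1.png',(270,140,470,340),3)"
```

```text
clock: 3.18
ee_pos: [0.4592, -0.0617, 0.2495]
orientation: [2.113, -2.325, -0.0]
force: [0.3, 1.2, 0.1]
width: 1.001
gripper_force: 0.0
clock: 3.93
ee_pos: [0.5542, -0.254, 0.2485]
orientation: [2.113, -2.325, -0.002]
force: [0.5, 1.0, 0.7]
width: 1.0
gripper_force: 0.0
pos [ 0.5542 -0.254   0.2485] t 3.93 F [0.5 1.  0.7] w 85.4 gf 0.0 q6 -2.04
turn deg [ 0.08  0.04 -0.27] shift now-axes [0.0015 0.0044 0.1085] shift goal-axes [0.0014 0.0046 0.1085]
```

View pics/s1.png

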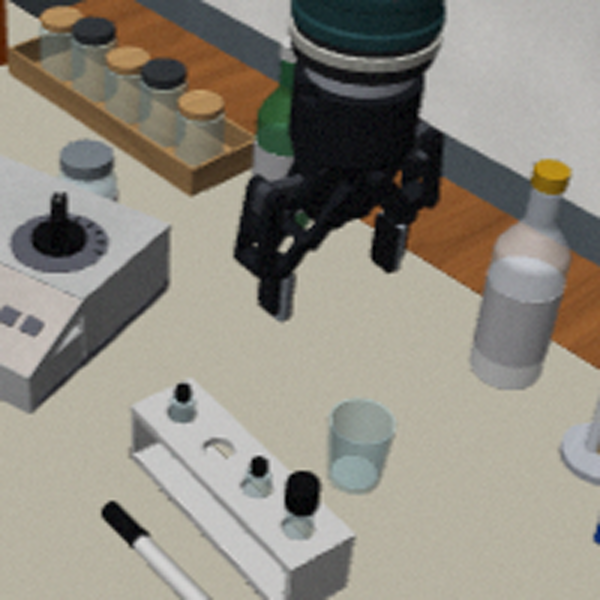

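The open gripper is above the tall vial, and nothing is in the way of the fingers. I'll correct sideways by about 5 mm, descend and close.

```bash
python3 -m crank '0 0 0 .0015 .0045 0 .0854;0 0 0 0 0 .017 .0854;0 0 0 0 0 .017 .0854;0 0 0 0 0 .017 .0854;0 0 0 0 0 .017 .0854;0 0 0 0 0 .017 .0854;0 0 0 0 0 .017 .0854;0 0 0 0 0 .017 .0854;0 0 0 0 0 .017 .0854;0 0 0 0 0 .017 .0854;0 0 0 0 0 .017 .0854;0 0 0 0 0 0 .0854;0 0 0 0 0 0 .0854'
python3 -c "from h import *;go(.5495,-.255,.078,264.8);snap('side','s2.png',(320,240,440,340),5)"
```

```text
clock: 5.07
ee_pos: [0.5487, -0.253, 0.0801]
orientation: [2.119, -2.319, -0.001]
force: [0.0, -0.4, 1.0]
width: 1.001
gripper_force: 0.0
pos [ 0.5487 -0.253   0.0801] t 5.07 F [ 0.  -0.4  1. ] w 85.5 gf 0.0 q6 -2.05
turn deg [0.05 0.02 0.04] shift now-axes [ 0.0019 -0.001   0.0021] shift goal-axes [ 0.0019 -0.001   0.0021]
```

View pics/s2.png

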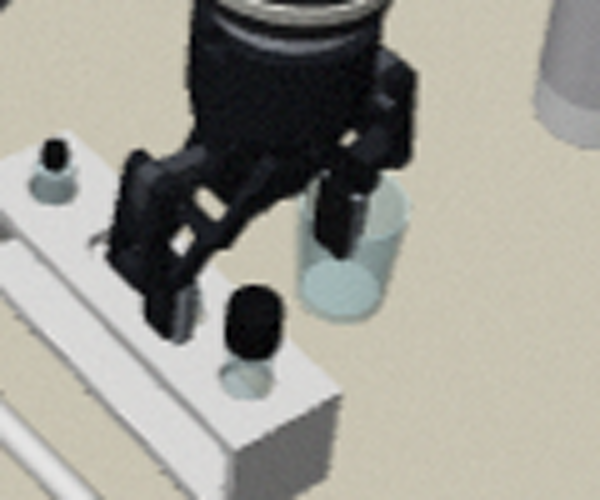

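```bash
python3 - <<'E'
from h import *
s=r.observe();Rm=R.from_rotvec(s["orientation"]).as_matrix();p=s["ee_pos"]
for z in(0,-.013):
  for k in(-.0425,.0425,0):
    q=p+Rm@[0,k,z]; print(z,k,np.round(q,3),np.round((proj("side",q)-[320,240])*5,0))
  for k in (-.0425,.0425):print([np.round((proj("side",p+Rm@[e,k,z])-[320,240])*5,0) for e in(-.011,.011)])
print("cap top/mid/bottom expected",[np.round((proj("side",[.5495,-.255,z])-[320,240])*5,0) for z in(.11,.098,.086)])
E
```

```text
0 -0.0425 [ 0.592 -0.257  0.081] [314. 308.]
0 0.0425 [ 0.507 -0.25   0.081] [167. 387.]
0 0 [ 0.549 -0.254  0.081] [242. 347.]
[array([298., 293.]), array([330., 323.])]
[array([151., 371.]), array([182., 403.])]
-0.013 -0.0425 [ 0.592 -0.257  0.094] [317. 288.]
-0.013 0.0425 [ 0.507 -0.25   0.094] [169. 367.]
-0.013 0 [ 0.549 -0.254  0.094] [244. 327.]
[array([301., 274.]), array([333., 303.])]
[array([153., 351.]), array([184., 383.])]
cap top/mid/bottom expected [array([250., 304.]), array([248., 322.]), array([245., 341.])]
```

```bash
python3 - <<'E'
from h import *
p=np.array([.5542,-.254,.2485])
for z in(0,.013,.03):
    print([np.round((proj("side",p+[k,-k*.09,z])-[270,140])*3) for k in(-.0425,0,.0425)])
f=lambda n,x,y,w,h,s,g:cv2.resize(cv2.convertScaleAbs(cams.read_camera(n)[y:y+h,x:x+w,::-1],alpha=g),None,fx=s,fy=s,interpolation=cv2.INTER_CUBIC)
cv2.imwrite("pics/m.png",np.hstack([f("side",330,260,80,100,5,1.9),f("top",395,205,80,100,5,1.9)]))
p=r.observe()["ee_pos"]
for z in(0,.013):print([np.round((proj("top",p+[k,-k*.09,z])-[395,205])*5+[400,0]) for k in(-.0425,0,.0425)])
print((proj("top",[.5495,-.255,.11])-[395,205])*5+[400,0])
E
```

```text
[array([272., 358.]), array([322., 335.]), array([370., 312.])]
[array([274., 343.]), array([324., 320.]), array([372., 297.])]
[array([276., 323.]), array([327., 300.]), array([375., 278.])]
[array([546., 368.]), array([553., 269.]), array([560., 171.])]
[array([554., 367.]), array([561., 267.]), array([568., 168.])]
[572.83001524 266.01876745]
```

View pics/m.png

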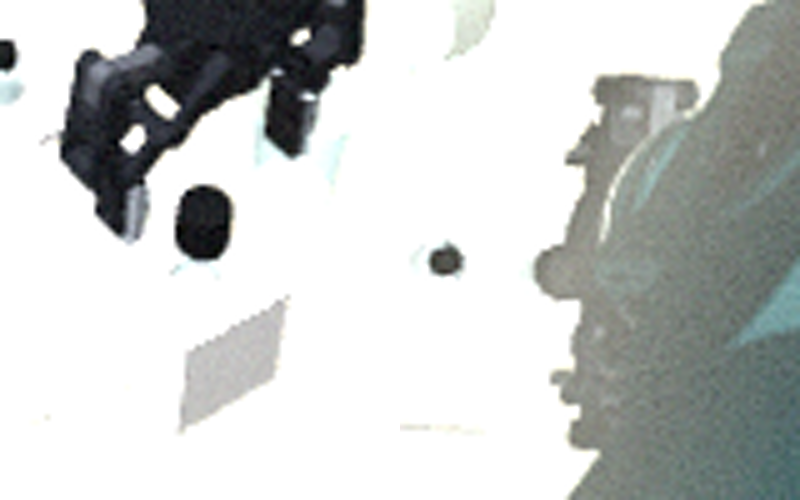

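The crop shows the cap midway between the fingers along the closing line. The tips sit high, but the cap is still within their reach. I'll close here and check the grip.

```bash
python3 -m crank '0 0 0 0 0 .002 .04;0 0 0 0 0 0 .04;0 0 0 0 0 0 .04;0 0 0 0 0 0 .04;0 0 0 0 0 0 .04;0 0 0 0 0 0 .04'
python3 -c "
from h import *;go(.5495,-.255,.078,264.8)
i=cams.read_camera('side')[260:360,330:410,::-1];cv2.imwrite('pics/s3.png',cv2.resize(cv2.convertScaleAbs(i,alpha=2.2),None,fx=6,fy=6,interpolation=cv2.INTER_CUBIC))
p=r.observe()['ee_pos']
print([np.round((proj('side',p+[k,-k*.09,0])-[330,260])*6) for k in(-.02,0,.02)])"
```

```text
clock: 5.72
ee_pos: [0.5495, -0.254, 0.0778]
orientation: [2.119, -2.319, 0.0]
force: [-0.1, 0.6, 0.9]
width: 0.473
gripper_force: 0.0
pos [ 0.5495 -0.254   0.0778] t 5.72 F [-0.1  0.6  0.9] w 40.4 gf 0.0 q6 -2.05
turn deg [-0.   -0.    0.05] shift now-axes [ 0.001  -0.0001 -0.0002] shift goal-axes [ 0.001  -0.0001 -0.0002]
[array([188., 325.]), array([230., 303.]), array([272., 280.])]
```

View pics/s3.png

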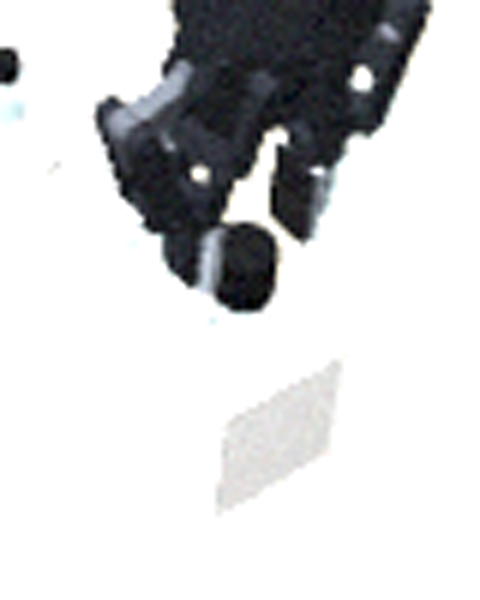

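The 40 mm opening straddles the cap, and the tips look higher than nominal. Lowering 8 mm keeps the grip on the cap whichever height is right. Then I'll close fully.

```bash
python3 -m crank '0 0 0 0 0 .004 .04;0 0 0 0 0 .004 .04;0 0 0 0 0 0 .02;0 0 0 0 0 0 .01;0 0 0 0 0 0 0;0 0 0 0 0 0 0;0 0 0 0 0 0 0;0 0 0 0 0 0 0'
python3 -c "from h import *;go(.5495,-.255,.25,264.8)"
```

```text
clock: 6.43
ee_pos: [0.5494, -0.254, 0.0698]
orientation: [2.119, -2.319, 0.0]
force: [-0.5, -0.0, -0.0]
width: 0.274
gripper_force: 58.8
pos [ 0.5494 -0.254   0.0698] t 6.43 F [-0.5 -0.  -0. ] w 23.4 gf 58.8 q6 -2.05
turn deg [-0.   -0.    0.05] shift now-axes [ 0.001  -0.0002 -0.1802] shift goal-axes [ 0.001  -0.0002 -0.1802]
```

```bash
python3 -m crank '0 0 0 0 0 -.005 0;0 0 0 0 0 -.01 0;0 0 0 0 0 -.01 0;0 0 0 0 0 -.005 0;0 0 0 0 0 0 0'
python3 -c "
from h import *;go(.5495,-.255,.25,264.8)
def f(n,x,y):
  i=cams.read_camera(n)[y:y+90,x:x+65,::-1];return cv2.resize(cv2.convertScaleAbs(i,alpha=2.4),None,fx=6,fy=6,interpolation=cv2.INTER_CUBIC)
cv2.imwrite('pics/s4.png',np.hstack([f('side',340,245),f('top',395,215)]))
p=r.observe()['ee_pos']
print([np.round((proj('side',[.5495,-.255,z])-[340,245])*6) for z in(.14,.128,.116)],np.round((proj('side',p)-[340,245])*6))
print([np.round((proj('top',[.5495,-.255,z])-[395,215])*6)+[390,0] for z in(.14,.128,.116)],np.round((proj('top',p)-[395,215])*6)+[390,0])"
```

```text
clock: 6.85
ee_pos: [0.5502, -0.2545, 0.1017]
orientation: [-2.119, 2.318, -0.004]
force: [0.7, -0.9, -1.1]
width: 0.276
gripper_force: 58.9
pos [ 0.5502 -0.2545  0.1017] t 6.85 F [ 0.7 -0.9 -1.1] w 23.6 gf 58.9 q6 -2.05
turn deg [-0.14 -0.07  0.05] shift now-axes [ 0.0008  0.0003 -0.1483] shift goal-axes [ 0.0006  0.0007 -0.1483]
[array([187., 276.]), array([184., 300.]), array([181., 323.])] [176. 351.]
[array([620., 254.]), array([611., 256.]), array([602., 258.])] [588. 261.]
```

View pics/s4.png

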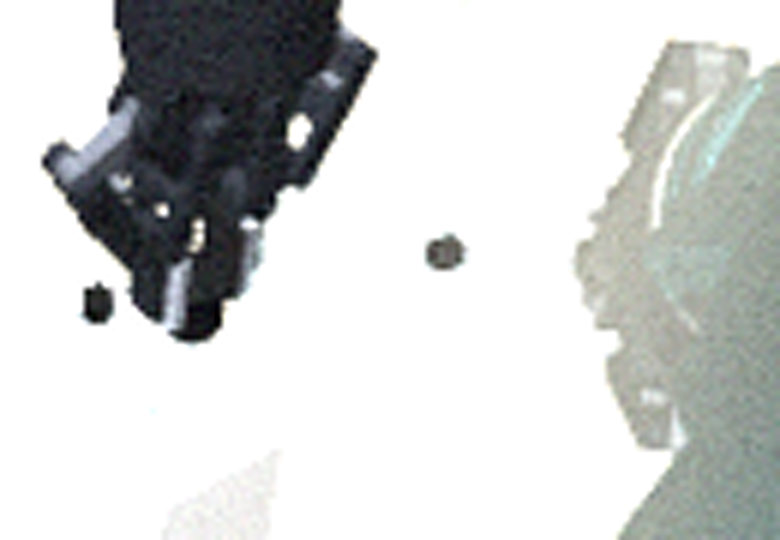

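The cap is held centred between the pads, and the vial has risen 30 mm with the gripper. I'll lift it clear and carry it to the well.

```bash
python3 -m crank '0 0 0 0 0 -.01 0;0 0 0 0 0 -.015 0;0 0 0 0 0 -.015 0;0 0 0 0 0 -.018 0;0 0 0 0 0 -.018 0;0 0 0 0 0 -.018 0;0 0 0 0 0 -.018 0;0 0 0 0 0 -.018 0;0 0 0 0 0 -.01 0;0 0 0 0 0 -.005 0;0 0 0 -.005 0 0 0;0 0 0 -.01 0 0 0;0 0 0 -.015 0 0 0;0 0 0 -.02 0 0 0;0 0 0 -.02 0 0 0;0 0 0 -.02 0 0 0;0 0 0 -.02 0 0 0;0 0 0 -.02 0 0 0;0 0 0 -.02 0 0 0;0 0 0 -.02 0 0 0'
python3 -m crank '0 0 0 -.02 .002 0 0;0 0 0 -.02 .002 0 0;0 0 0 -.02 .002 0 0;0 0 0 -.02 .002 0 0;0 0 0 -.02 .002 0 0;0 0 0 -.02 .002 0 0;0 0 0 -.02 .002 0 0;0 0 0 -.02 .002 0 0;0 0 0 -.02 .002 0 0;0 0 0 -.02 .002 0 0;0 0 0 -.02 .002 0 0;0 0 0 -.02 0 0 0;0 0 0 -.02 0 0 0;0 0 0 -.02 0 0 0;0 0 0 -.02 0 0 0;0 0 0 -.018 0 0 0;0 0 0 -.01 0 0 0;0 0 0 -.005 0 0 0;0 0 0 0 0 0 0;0 0 0 0 0 0 0'
python3 -c "from h import *;go(.574,.252,.16,264.8)"
```

```text
clock: 8.62
ee_pos: [0.564, -0.0822, 0.2442]
orientation: [2.12, -2.318, -0.002]
force: [0.5, -0.4, -1.1]
width: 0.275
gripper_force: 58.9
clock: 10.28
ee_pos: [0.5723, 0.2488, 0.2446]
orientation: [2.119, -2.318, -0.0]
force: [0.7, 0.5, -0.3]
width: 0.276
gripper_force: 58.9
pos [0.5723 0.2488 0.2446] t 10.28 F [ 0.7  0.5 -0.3] w 23.6 gf 58.9 q6 -1.2
turn deg [ 0.02 -0.02  0.06] shift now-axes [-0.0034 -0.0014  0.0846] shift goal-axes [-0.0034 -0.0014  0.0846]
```

```bash
python3 -m crank '0 0 0 -.0034 -.0014 .005 0;0 0 0 0 0 .01 0;0 0 0 0 0 .015 0;0 0 0 0 0 .015 0;0 0 0 0 0 .015 0;0 0 0 0 0 .015 0;0 0 0 0 0 .01 0;0 0 0 0 0 .004 0;0 0 0 0 0 0 0;0 0 0 0 0 0 0'
python3 -m crank '0 0 0 0 0 .003 0;0 0 0 0 0 .003 0;0 0 0 0 0 .003 0;0 0 0 0 0 .003 0;0 0 0 0 0 0 0'
python3 -c "from h import *;go(.574,.252,.08,264.8)"
```

```text
clock: 11.12
ee_pos: [0.5746, 0.2519, 0.1561]
orientation: [-2.118, 2.319, -0.0]
force: [-0.6, 0.1, -0.2]
width: 0.279
gripper_force: 58.9
clock: 11.53
ee_pos: [0.5741, 0.2522, 0.1431]
orientation: [2.119, -2.318, -0.001]
force: [-0.1, 0.8, -0.6]
width: 0.275
gripper_force: 58.9
pos [0.5741 0.2522 0.1431] t 11.53 F [-0.1  0.8 -0.6] w 23.5 gf 58.9 q6 -1.2
turn deg [ 0.04 -0.02  0.05] shift now-axes [0.0002 0.0001 0.0631] shift goal-axes [0.0002 0.0001 0.0631]
```

```bash
python3 -m crank '0 0 0 0 0 .003 0;0 0 0 0 0 .002 0;0 0 0 0 0 .002 0;0 0 0 0 0 0 0'
python3 -m crank '0 0 0 0 0 .002 0;0 0 0 0 0 .002 0;0 0 0 0 0 .002 0;0 0 0 0 0 0 0'
python3 -m crank '0 0 0 0 0 .002 0;0 0 0 0 0 .002 0;0 0 0 0 0 .002 0;0 0 0 0 0 0 0'
```

```text
clock: 11.87
ee_pos: [0.5742, 0.2522, 0.1363]
orientation: [2.119, -2.319, -0.0]
force: [0.3, -0.5, -0.7]
width: 0.27
gripper_force: 58.9
clock: 12.2
ee_pos: [0.5742, 0.2522, 0.1303]
orientation: [2.119, -2.319, -0.0]
force: [-0.6, 0.1, -0.5]
width: 0.274
gripper_force: 58.9
clock: 12.53
ee_pos: [0.5742, 0.2522, 0.1243]
orientation: [2.119, -2.319, -0.0]
force: [-0.1, -0.1, -1.0]
width: 0.273
gripper_force: 58.9
```

```bash
python3 -m crank '0 0 0 0 0 .003 0;0 0 0 0 0 .003 0;0 0 0 0 0 .003 0;0 0 0 0 0 .003 0;0 0 0 0 0 .003 0;0 0 0 0 0 0 0'
python3 -m crank '0 0 0 0 0 .003 0;0 0 0 0 0 .003 0;0 0 0 0 0 .003 0;0 0 0 0 0 .003 0;0 0 0 0 0 .003 0;0 0 0 0 0 .003 0;0 0 0 0 0 0 0'
```

```text
clock: 13.03
ee_pos: [0.5741, 0.2521, 0.109]
orientation: [2.119, -2.318, -0.001]
force: [-0.0, 0.0, -1.1]
width: 0.275
gripper_force: 58.9
clock: 13.62
ee_pos: [0.5741, 0.2521, 0.0911]
orientation: [2.119, -2.319, -0.001]
force: [-0.5, 0.3, -0.6]
width: 0.273
gripper_force: 58.9
```

Going straight down with no contact. Next, small steps to the floor.

```bash
python3 -m crank '0 0 0 0 0 .003 0;0 0 0 0 0 .003 0;0 0 0 0 0 .002 0;0 0 0 0 0 0 0'
python3 -m crank '0 0 0 0 0 .001 0;0 0 0 0 0 .001 0;0 0 0 0 0 0 0'
python3 -m crank '0 0 0 0 0 .0005 0;0 0 0 0 0 .0005 0;0 0 0 0 0 0 0'
```

```text
clock: 13.95
ee_pos: [0.5742, 0.2521, 0.0833]
orientation: [2.119, -2.319, -0.0]
force: [0.0, -0.1, -1.0]
width: 0.275
gripper_force: 58.9
clock: 14.2
ee_pos: [0.5744, 0.2522, 0.0817]
orientation: [2.119, -2.319, -0.0]
force: [-0.5, 0.5, -0.7]
width: 0.275
gripper_force: 58.9
clock: 14.45
ee_pos: [0.5744, 0.2522, 0.0808]
orientation: [-2.119, 2.319, -0.0]
force: [-1.0, -0.5, -1.0]
width: 0.277
gripper_force: 58.9
```

```bash
python3 -m crank '0 0 0 0 0 .0005 0;0 0 0 0 0 .0005 0;0 0 0 0 0 0 0'
python3 -m crank '0 0 0 0 0 .0005 0;0 0 0 0 0 .0005 0;0 0 0 0 0 0 0'
```

```text
clock: 14.7
ee_pos: [0.5744, 0.2522, 0.0797]
orientation: [2.119, -2.319, 0.0]
force: [0.0, -0.1, -1.0]
width: 0.275
gripper_force: 58.9
clock: 14.95
ee_pos: [0.5745, 0.2523, 0.0791]
orientation: [-2.119, 2.319, -0.0]
force: [-0.7, 0.9, 4.2]
width: 0.272
gripper_force: 59.3
```

The vial is on the floor with a light 5 N contact. Now I'll release it and rise.

```bash
python3 -m crank '0 0 0 0 0 -.0005 .02;0 0 0 0 0 0 .03;0 0 0 0 0 0 .05;0 0 0 0 0 0 .06;0 0 0 0 0 0 .06;0 0 0 0 0 0 .06;0 0 0 0 0 0 .06;0 0 0 0 0 -.005 .06;0 0 0 0 0 -.01 .06;0 0 0 0 0 -.015 .06;0 0 0 0 0 -.015 .06;0 0 0 0 0 -.015 .06;0 0 0 0 0 -.015 .06;0 0 0 0 0 -.015 .06;0 0 0 0 0 -.01 .06;0 0 0 0 0 0 .06;0 0 0 0 0 0 .06'
python3 -c "from h import *;go(.608,.122,.18,229.3)"
```

```text
clock: 16.37
ee_pos: [0.5747, 0.2523, 0.18]
orientation: [-2.119, 2.318, -0.001]
force: [0.7, -0.2, -0.5]
width: 0.704
gripper_force: 0.0
pos [0.5747 0.2523 0.18  ] t 16.37 F [ 0.7 -0.2 -0.5] w 60.1 gf 0.0 q6 -1.2
turn deg [-0.06  0.05 35.55] shift now-axes [ 0.1268 -0.0449  0.    ] shift goal-axes [ 0.0771 -0.1102  0.    ]
```

```bash
python3 -m crank '0 0 0 .008 -.003 0 .06;0 0 0 .016 -.006 0 .06;0 0 0 .02 -.007 0 .06;0 0 0 .02 -.007 0 .06;0 0 0 .02 -.007 0 .06;0 0 0 .02 -.007 0 .06;0 0 0 .016 -.006 0 .06;0 0 0 .006 -.002 0 .06;0 0 5.93 0 0 0 .06;0 0 5.93 0 0 0 .06;0 0 5.93 0 0 0 .06;0 0 5.93 0 0 0 .06;0 0 5.93 0 0 0 .06;0 0 5.93 0 0 0 .06;0 0 0 0 0 0 .06;0 0 0 0 0 0 .06'
python3 -c "
from h import *;go(.609,.1225,.12,229.3)
for n in('top','side'):
  i=cams.read_camera(n)
  print(n,[np.round(proj(n,p),1) for p in([.609,.1225,.113],[.574,.252,.12],[.574,.252,.096])])
  cv2.imwrite('pics/%s_k.png'%n,i[:,:,::-1])"
```

```text
clock: 17.7
ee_pos: [0.6076, 0.1228, 0.1789]
orientation: [1.314, -2.853, -0.0]
force: [-0.4, -0.4, 0.6]
width: 0.698
gripper_force: 0.0
pos [0.6076 0.1228 0.1789] t 17.7 F [-0.4 -0.4  0.6] w 59.6 gf 0.0 q6 -0.8
turn deg [ 0.03 -0.03  0.16] shift now-axes [-0.0007 -0.0013  0.0589] shift goal-axes [-0.0007 -0.0013  0.0589]
top [array([249.9, 228.3]), array([186.1, 244.2]), array([188.9, 245.2])]
side [array([288.4, 211.5]), array([251.4, 193.3]), array([252. , 200.3])]
```

```bash
python3 -m crank '0 0 0 -.0007 -.0013 .009 .035;0 0 0 0 0 .015 .035;0 0 0 0 0 .015 .035;0 0 0 0 0 .012 .035;0 0 0 0 0 .008 .035;0 0 0 0 0 .004 .035;0 0 0 0 0 0 .035;0 0 0 0 0 0 .035'
python3 -c "
from h import *;go(.609,.1225,.095,229.3)
def f(n,x,y):
  i=cams.read_camera(n)[y:y+90,x:x+65,::-1];return cv2.resize(cv2.convertScaleAbs(i,alpha=2.2),None,fx=6,fy=6,interpolation=cv2.INTER_CUBIC)
cv2.imwrite('pics/k5.png',np.hstack([f('side',245,165),f('side',220,165)]))
p=r.observe()['ee_pos']
o=np.array([245,165])
print('tcp',np.round((proj('side',p)-o)*6),'bar ends',[np.round((proj('side',[.609+k*.65,.1225+k*.76,.122])-o)*6) for k in(-.023,.023)],'skirt',np.round((proj('side',[.609,.1225,.09])-o)*6))
"
```

```text
clock: 18.47
ee_pos: [0.6095, 0.1224, 0.1165]
orientation: [-1.31, 2.855, -0.0]
force: [0.6, 0.7, 0.0]
width: 0.411
gripper_force: 0.0
pos [0.6095 0.1224 0.1165] t 18.47 F [0.6 0.7 0. ] w 35.1 gf 0.0 q6 -0.79
turn deg [-0.01  0.01 -0.01] shift now-axes [0.0002 0.0004 0.0215] shift goal-axes [0.0002 0.0004 0.0215]
tcp [262. 271.] bar ends [array([257., 292.]), array([263., 234.])] skirt [262. 319.]
```

View pics/k5.png

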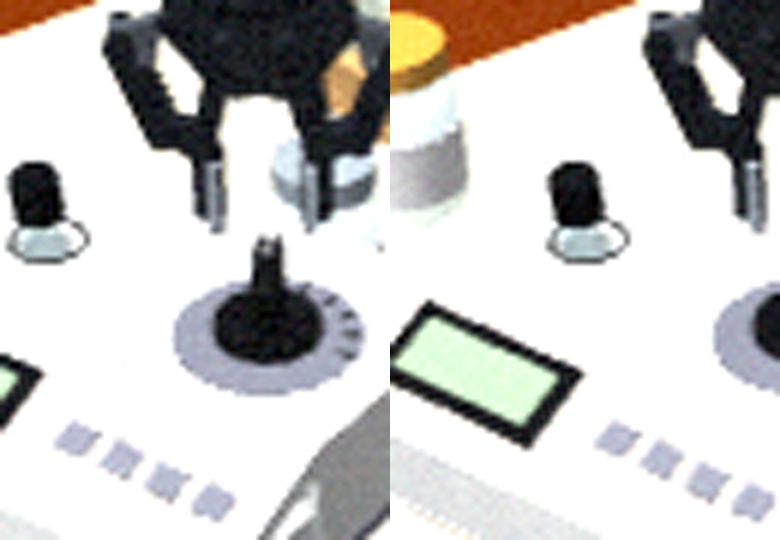

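The vial stands upright in the well. The fingers straddle the knob bar, with tips at about (215,230) and (310,230), roughly 20 mm higher than nominal. I'll lower in steps and watch the force.

```bash
python3 -m crank '0 0 0 0 0 .005 .035;0 0 0 0 0 .006 .035;0 0 0 0 0 .006 .035;0 0 0 0 0 .003 .035;0 0 0 0 0 0 .035'
python3 -m crank '0 0 0 0 0 .002 .035;0 0 0 0 0 .002 .035;0 0 0 0 0 .002 .035;0 0 0 0 0 0 .035'
python3 -m crank '0 0 0 0 0 .001 .035;0 0 0 0 0 .001 .035;0 0 0 0 0 .001 .035;0 0 0 0 0 0 .035'
```

```text
clock: 18.98
ee_pos: [0.6088, 0.1224, 0.0953]
orientation: [1.309, -2.854, -0.001]
force: [-0.6, -0.3, 0.0]
width: 0.41
gripper_force: 0.0
clock: 19.32
ee_pos: [0.6092, 0.1224, 0.0899]
orientation: [1.309, -2.855, -0.0]
force: [-0.8, 0.9, -0.1]
width: 0.409
gripper_force: 0.0
clock: 19.65
ee_pos: [0.6093, 0.1224, 0.0871]
orientation: [1.309, -2.856, -0.0]
force: [0.4, 0.4, 0.2]
width: 0.406
gripper_force: 0.0
```

```bash
python3 -m crank '0 0 0 0 0 .002 .035;0 0 0 0 0 .002 .035;0 0 0 0 0 0 .035'
python3 -m crank '0 0 0 0 0 .002 .035;0 0 0 0 0 .002 .035;0 0 0 0 0 0 .035'
python3 -m crank '0 0 0 0 0 0 .02;0 0 0 0 0 0 .01;0 0 0 0 0 0 0;0 0 0 0 0 0 0;0 0 0 0 0 0 0;0 0 0 0 0 0 0'
python3 -c "from h import *;go(.609,.1225,.08,229.3);print(r.observe()['wrist_torque'])"
```

```text
clock: 19.9
ee_pos: [0.6091, 0.1224, 0.0828]
orientation: [1.309, -2.855, -0.0]
force: [0.3, -0.3, -0.9]
width: 0.409
gripper_force: 0.0
clock: 20.15
ee_pos: [0.6091, 0.1224, 0.0788]
orientation: [1.309, -2.855, -0.0]
force: [-0.3, 0.2, -0.3]
width: 0.41
gripper_force: 0.0
clock: 20.65
ee_pos: [0.6094, 0.1224, 0.0795]
orientation: [-1.309, 2.855, -0.0]
force: [-1.4, -0.3, 3.6]
width: 0.147
gripper_force: 59.8
pos [0.6094 0.1224 0.0795] t 20.65 F [-1.4 -0.3  3.6] w 12.6 gf 59.8 q6 -0.79
turn deg [-0.01  0.01 -0.03] shift now-axes [ 0.0002  0.0004 -0.0005] shift goal-axes [ 0.0002  0.0004 -0.0005]
[-0.12621138  0.24511724  0.15351599]
```

The knob bar is gripped at 60 N. Turning clockwise in chunks.

```bash
python3 -m crank '0 0 3 0 0 -.0005 0;0 0 4 0 0 0 0;0 0 4 0 0 0 0;0 0 4 0 0 0 0;0 0 4 0 0 0 0;0 0 3.5 0 0 0 0;0 0 0 0 0 0 0;0 0 0 0 0 0 0'
python3 -c "from h import *;go(.609,.1225,.08,161.8);print(r.observe()['wrist_torque'])"
```

```text
clock: 21.32
ee_pos: [0.6087, 0.1232, 0.0795]
orientation: [0.727, -3.055, -0.003]
force: [-2.6, 4.8, 1.0]
width: 0.147
gripper_force: 59.6
pos [0.6087 0.1232 0.0795] t 21.32 F [-2.6  4.8  1. ] w 12.5 gf 59.6 q6 -0.4
turn deg [ 0.09 -0.06 44.98] shift now-axes [ 0.     -0.0007 -0.0005] shift goal-axes [-0.0005 -0.0005 -0.0005]
[0.97864511 0.66752825 0.19506943]
```

```bash
python3 -m crank '0 0 3.5 0 0 0 0;0 0 4 0 0 0 0;0 0 4 0 0 0 0;0 0 4 0 0 0 0;0 0 4 0 0 0 0;0 0 3 0 0 0 0;0 0 0 0 0 0 0;0 0 0 0 0 0 0'
python3 -m crank '0 0 3.5 0 0 0 0;0 0 4 0 0 0 0;0 0 4 0 0 0 0;0 0 4 0 0 0 0;0 0 4 0 0 0 0;0 0 2.5 0 0 0 0;0 0 0 0 0 0 0;0 0 0 0 0 0 0;0 0 0 0 0 0 0'
python3 -c "
from h import *;go(.609,.1225,.08,161.8);print(r.observe()['wrist_torque'])
i=cams.read_camera('side');cv2.imwrite('pics/e.png',i[:,:,::-1])"
```

```text
clock: 21.98
ee_pos: [0.6084, 0.1242, 0.0795]
orientation: [0.118, -3.138, -0.005]
force: [-4.5, 10.7, 2.1]
width: 0.146
gripper_force: 59.8
clock: 22.73
ee_pos: [0.6085, 0.1252, 0.0795]
orientation: [-0.481, -3.102, -0.008]
force: [-3.1, 17.0, 1.0]
width: 0.149
gripper_force: 59.7
pos [0.6085 0.1252 0.0795] t 22.73 F [-3.1 17.   1. ] w 12.7 gf 59.7 q6 0.38
turn deg [ 0.27 -0.17  0.58] shift now-axes [-0.0013 -0.0024 -0.0005] shift goal-axes [-0.0013 -0.0024 -0.0005]
[3.70570756 0.73891482 0.1806457 ]
```

```bash
python3 -m crank '0 0 .3 0 .001 0 0;0 0 .3 0 .001 0 0;0 0 0 0 .0005 0 0;0 0 0 0 0 0 0;0 0 0 0 0 0 0;0 0 0 0 0 0 0;0 0 0 0 0 0 0'
python3 -c "from h import *;go(.609,.1225,.08,161.8);print(r.observe()['wrist_torque'])"
```

```text
clock: 23.37
ee_pos: [0.6086, 0.1255, 0.0795]
orientation: [-0.499, -3.099, -0.001]
force: [-8.3, 3.2, 4.4]
width: 0.147
gripper_force: 60.3
pos [0.6086 0.1255 0.0795] t 23.37 F [-8.3  3.2  4.4] w 12.6 gf 60.3 q6 0.39
turn deg [ 0.02 -0.17 -0.09] shift now-axes [-0.0013 -0.0027 -0.0005] shift goal-axes [-0.0013 -0.0027 -0.0005]
[0.82382824 1.66449694 0.1845668 ]
```

```bash
python3 -c "from h import *;print(finish_job())"
```

```text
the job is handed in; nothing more can be done
None
```

I handed the job in with the vial released on the well floor and the knob gripped at about 60 N, turned clockwise an estimated 67.6° (third stop 67.5°). That angle comes from the tool heading because the gripper hides the pointer, and no verdict was returned.

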